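# Push both R-clips home on a trolley-wheel axle

## Task

The wheel's axle is in its fork and an R-clip has been started in the cross-hole at each end of the axle. Push both clips fully home, so that each straight leg goes right through the axle and the bent leg rides over the axle and snaps shut around it. Leave the clips in the axle and do not knock or shift the other things on the bench.

Things in the scene. Friction and masses are not known exactly. Their poses are not given: they have to be found in the camera images.
- wheel_fork: Grey steel fork, fixed to the bench, with a black-tyred blue wheel (100 mm, 40 mm wide, top at 135 mm). Origin: centre of the underside of its 110 x 130 x 8 mm base plate; z up, y along the level 24 mm steel axle, whose centre line is 85 mm above the bench and whose ends stand 74 mm either side of the origin. Fork ears: 6 mm thick, 33 mm either side along y, 116 mm high.
- hole_left (a point): The middle of the vertical cross-hole (about 8 mm wide, right through) at the +y end of the axle, on the axle's centre line, 58 mm from the fork's middle and 85 mm above the bench. Axes as the fork's.
- hole_right (a point): The same at the -y end of the axle.
- clip_left: Brass-coloured R-clip of 6 mm wire (92 mm tall, 22 mm wide, 90 g) standing upright, but able to lean up to 6 degrees, in hole_left. z up along the straight leg, which ends 32 mm below the origin; x from the straight leg to the bent leg, the same way as the fork's x. Origin: on the straight leg's centre line, at the hole's middle when the clip is fully home, about 26 mm above that at the start.
- clip_left_top (a point): Top of the closed loop of clip_left, the place to push: 58.5 mm above and 7 mm to the +x side of the clip's origin. About 170 mm above the bench at the start, 143 mm when home. A firm downward push of about 8 to 15 N drives the clip in; when home, the loop's shoulder rests on the axle, a hard stop.
- clip_left_leg (a joint): How far the bent leg of clip_left is sprung outward (rad, spring hinge at its shoulder): 0 relaxed and when home, about 0.1 riding over the thick of the axle. At the start the leg's flared foot rests on the axle's shoulder; below the axle it snaps back in.
- clip_left_throat (a point): Narrowest point of the bent leg of clip_left, below its curved belly: relaxed, 14 mm below and 10 mm to the +x side of the clip's origin. When home it lies under the axle's flank.
- clip_right: Brass-coloured R-clip of 6 mm wire (92 mm tall, 22 mm wide, 90 g) standing upright, but able to lean up to 6 degrees, in hole_right. z up along the straight leg, which ends 32 mm below the origin; x from the straight leg to the bent leg, the same way as the fork's x. Origin: on the straight leg's centre line, at the hole's middle when the clip is fully home, about 26 mm above that at the start.
- clip_right_top (a point): Top of the closed loop of clip_right, the place to push: 58.5 mm above and 7 mm to the +x side of the clip's origin. About 170 mm above the bench at the start, 143 mm when home. A firm downward push of about 8 to 15 N drives the clip in; when home, the loop's shoulder rests on the axle, a hard stop.
- clip_right_leg (a joint): How far the bent leg of clip_right is sprung outward (rad, spring hinge at its shoulder): 0 relaxed and when home, about 0.1 riding over the thick of the axle. At the start the leg's flared foot rests on the axle's shoulder; below the axle it snaps back in.
- clip_right_throat (a point): Narrowest point of the bent leg of clip_right, below its curved belly: relaxed, 14 mm below and 10 mm to the +x side of the clip's origin. When home it lies under the axle's flank.
- spray_can: Loose upright spray can, 60 mm in diameter, 170 mm tall, steel with a green band and a white cap; origin under its centre. A bystander.
- screwdriver: Loose screwdriver with a red handle, about 200 mm long, lying on the bench; origin under its middle. A bystander.
- spare_wheel: Loose spare wheel, 100 mm in diameter, 40 mm high, lying flat; origin under its centre. A bystander.
- parts_bin: Loose blue open bin of washers, 110 x 150 x 60 mm; origin under its centre. A bystander.
There are look-alikes about, which are no part of the job. Several things have the shape of the wheel_fork; the one meant has the colours described above. Leave any black look-alike of the clip_left alone.

How it is judged:
By the outcome, as a careful person would: the job done as asked, in the order asked, and still so for the second after the job is handed in, with the robot touching nothing.
It also fails if it takes over 38 s, if anything falls off the work surface, if the arm or the gripper's body presses on something with over 40 N, if the wrist force passes 120 N, or if a joint passes its speed limit or range.

## Robot

A 6-joint arm with a two-finger parallel gripper is mounted at the origin on the work surface. World frame = base frame: x ahead of the robot, y to its left, z up, the work surface at z = 0. Lengths are in m, angles in rad, forces in N, time in s.
With the tool pointing down it reaches from about 0.4 to 0.825 m from the base axis. Payload 7 kg.
Tool frame: the origin (TCP) lies midway between the tips of the shut fingers; the grasp point (between the pads) lies pinch_z behind it (pinch_z is the distance from the TCP to the grasp point, in m); z points along the fingers, y is the line along which they close (so a half turn about z gives the same grasp; the last joint's range is limited). The gripper opens to 85 mm and grips with 20 to 120 N. Pads are 22 mm wide; open, the fingers measure 114 mm over their backs; the gripper's body (76 mm by 85 mm) begins 54 mm behind the grasp point. The pads swing forward as they close: fully open they stand 13 mm farther back than shut.
Start: joints at [-1.057, 0.359, 0.012, 0, -1.224, -0.288], TCP at [0.151, -0.658, 0.231] pointing down, gripper open.
Joint ranges: [-3.07, 3.07], [-1.43, 2.12], [-1.02, 1.25], [-3.03, 1.67], [-3.05, -0], [-3.03, 3.03]. Speed limits (rad/s): [2.39, 2.39, 3.01, 3.14, 3.14, 3.14].

## Interface

Orientations are given as a rotation vector (axis times angle).
In Python, from rig import * gives the robot as it stands.
- The arm moves only by the shell command python3 -m crank 'ROWS'. ROWS is JSON, a list of rows, each a list of 5 numbers: the shift along the world's x, y, z as a fraction of full scale, then the turn about the world's z as a fraction of full scale, then the closure, from 0 (fully open) to 1 (shut). In form: [[tx, ty, tz, twist, claw], ...]. A call has 1 to 12 rows; each row shifts and turns the commanded pose from where the row before left it; what a row does not reach is not made up. Full scale, the value 1, is 0.25 m for a shift and 90 degrees for a turn. A row lasts 1/8 s, in which the tool goes at most 62.5 mm and 10.7 degrees, less where a joint would pass 70% of its speed; a pose out of reach is approached as far as the arm can. A call with a number of a shift or a turn outside -1 to 1 is refused whole. A call with a gripper value outside its range is refused whole. The fingers move at their own pace and stop on an object; the grip force is fixed at half the most. Time passes only in rows, so rows that do not move let the fingers close. It gives the time, the measured TCP pose, the force, the opening and the grip force at its end, in the units of the state.
- state(): the state, without advancing time (a new reading comes with each control period).
- get_image(name): name is "scene" or "top" or "wrist"; returns a dict with "frame" (384x512x3 uint8, red, green, blue), "z_map" (384x512 float32, m along the optical axis (not along the pixel's ray), 0 where there is no reading), "fx", "fy", "cx", "cy" (pixels), "D" ([k1, k2, p1, p2, k3] as OpenCV has them; the pictures are not rectified), "R" (3x3) and "t" (3): a world point X has camera coordinates R X + t; the wrist camera has in their place "mount" (4x4, takes a point from camera to tool coordinates, whose origin is the TCP and whose axes are the flange's). Camera axes: x right, y down, z forward; pixel columns grow to the right and rows downward; lengths in m; the calibration is good to about 2 mm. A picture is of the moment at which its call begins: read the wrist's pose just before it.
- sign_off(): hands the job in; it is judged then, once.
Trained networks look in the newest picture that a camera, given by its name, has taken for a name from the list of things; names that differ only in an ending like _2 or _b are one class to them, and where a whole thing is asked for, a point or a joint stands for the part that bears it (a point fixed in the world has none). Each returns a list of dicts, best first, with "confidence" (0 to 1); they miss things now and then, are a little off and sometimes report something else, mostly with a low value. They report only what shows in the picture. A call takes as long as a camera call. They do not tell look-alikes from the thing itself.
- masks_of(camera, target): "mask" (384x512 bool, what is visible of it).
- mark_of(camera, target): "at" ([x, y, z] in m, in the coordinates of the camera as it stood for that picture, good to about 4 mm: a listed point, or the origin of a listed thing).
The state is a dict: "time_s": time; "joints": joint angles; "qd": joint speeds; "joint_efforts": joint torques, N m; "ee_pos": TCP position; "eef_rot": TCP orientation; "ft_force": force on the tool from outside, world axes, zero at the start; "ft_torque": the same for the moment, N m; "finger_gap": opening from 0.0 (shut) to 1.0 (fully open); "finger_force": force on a finger pad.
Only numpy, scipy, OpenCV 4.12 (cv2) and the standard library are available. Lean on these libraries where they do the work, as an engineer would, in place of code of your own. Each camera call takes 0.05 s, during which the arm holds its last target. There are 200 camera calls.

## Working session

There is one attempt and no reset: what is moved stays moved. The work goes in short steps, Python scripts to look and compute and a shell command to move; the robot and the scene stay as the last step left them, time stands still between calls to the robot, and variables do not carry over. Pictures are saved under pics/ and viewed, at most 10 in all, crops included, and the job is handed in when it is done.

```bash
mkdir -p pics; cat > h.py <<'E'
from rig import *
import numpy as np, cv2
def grab(n):
    d=get_image(n); return d
def w(d,p): return np.array(d["R"]).T@(np.array(p)-np.array(d["t"]))
def px(d,p):
    r,_=cv2.projectPoints(np.array([p],float),np.zeros(3),np.zeros(3),np.array([[d["fx"],0,d["cx"]],[0,d["fy"],d["cy"]],[0,0,1]]),np.array(d["D"],float))
    return r.ravel().round().astype(int)
def save(f,n): cv2.imwrite("pics/"+n,f[:,:,::-1])
E
python3 - <<'E'
from h import *
ims=[]
for c in("scene","top"):
    d=grab(c); ims.append(d["frame"])
    save(d["frame"],c+".png")
    for t in("wheel_fork","hole_left","hole_right","clip_left","clip_left_top","clip_right_top","spray_can","parts_bin","spare_wheel","screwdriver"):
        for m in mark_of(c,t)[:5]: print(c,t,round(m["confidence"],2),w(d,m["at"]).round(3),px(d,m["at"]))
s=state();print(s["time_s"],s["ee_pos"],s["eef_rot"],s["finger_gap"])
E
```

```text
scene wheel_fork 0.74 [ 0.577 -0.09  -0.001] [209 216]
scene wheel_fork 0.72 [0.523 0.121 0.   ] [260 264]
scene wheel_fork 0.55 [ 0.359 -0.016 -0.001] [293 212]
scene hole_left 0.97 [0.529 0.179 0.082] [269 257]
scene hole_left 0.9 [0.364 0.043 0.086] [306 199]
scene hole_left 0.7 [0.428 0.326 0.001] [347 321]
scene hole_left 0.59 [ 0.587 -0.035  0.082] [209 204]
scene hole_right 0.72 [ 0.349 -0.076  0.083] [288 174]
scene hole_right 0.66 [0.507 0.064 0.087] [256 219]
scene hole_right 0.51 [ 0.425  0.326 -0.001] [348 321]
scene clip_left 0.78 [0.279 0.189 0.006] [364 251]
scene clip_left 0.58 [0.526 0.179 0.111] [271 247]
scene clip_left_top 0.56 [0.538 0.176 0.167] [266 226]
scene clip_left_top 0.49 [ 0.307  0.139 -0.001] [342 243]
scene clip_right_top 0.58 [0.521 0.064 0.168] [250 192]
scene spray_can 0.91 [0.611 0.334 0.003] [265 361]
scene parts_bin 0.65 [ 0.427  0.327 -0.001] [347 322]
scene spare_wheel 0.84 [ 0.624 -0.344  0.001] [169 172]
scene screwdriver 0.6 [ 0.43  -0.35  -0.002] [226 159]
top wheel_fork 0.78 [ 0.516  0.122 -0.005] [213 180]
top wheel_fork 0.66 [ 0.358 -0.
[... 420 characters left out ...]
2] [190 266]
top clip_left 0.62 [0.531 0.18  0.111] [185 169]
top clip_left 0.22 [0.529 0.18  0.087] [187 171]
top clip_left_top 0.66 [0.31  0.137 0.006] [209 255]
top clip_left_top 0.57 [ 0.518  0.121 -0.005] [214 179]
top clip_left_top 0.44 [0.536 0.177 0.165] [182 163]
top clip_right_top 0.61 [0.523 0.064 0.172] [229 166]
top spray_can 0.76 [ 0.612  0.33  -0.003] [140 148]
top parts_bin 0.57 [ 0.423  0.326 -0.001] [141 215]
top spare_wheel 0.72 [ 0.623 -0.341  0.002] [377 137]
top spare_wheel 0.69 [0.423 0.327 0.   ] [141 215]
top screwdriver 0.65 [ 0.433 -0.35  -0.001] [384 205]
1.1 [ 0.15108652 -0.65786201  0.23129346] [-3.53908692e-01  3.12159082e+00 -4.11933548e-05] 0.9968312101418946
```

View pics/scene.png

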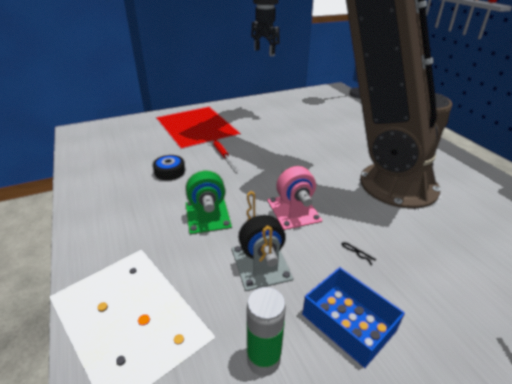

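View pics/top.png

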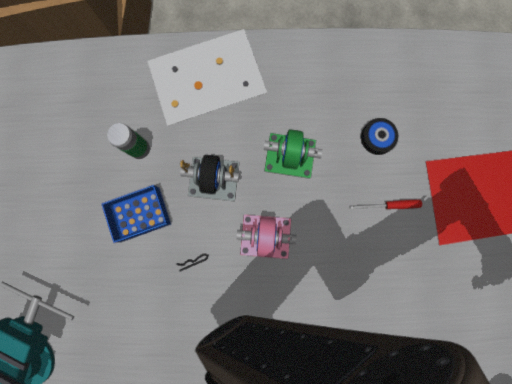

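Scene/top views. Forks with the right shape are green (scene 205,205 / top 290,152), pink (295,195 / 266,236) and grey (260,264 / 210,177). The grey one with the black tyre and brass clips (top 185,168 and 231,173) is the one meant. The black clip lying at top (192,262) is a look-alike. I'll check the choice in a crop.

```bash
python3 - <<'E'
from h import *
d=grab("scene");f=d["frame"][180:300,200:320];save(cv2.resize(f,None,fx=5,fy=5,interpolation=cv2.INTER_CUBIC),"crop.png")
E
```

```text
(no output)
```

View pics/crop.png

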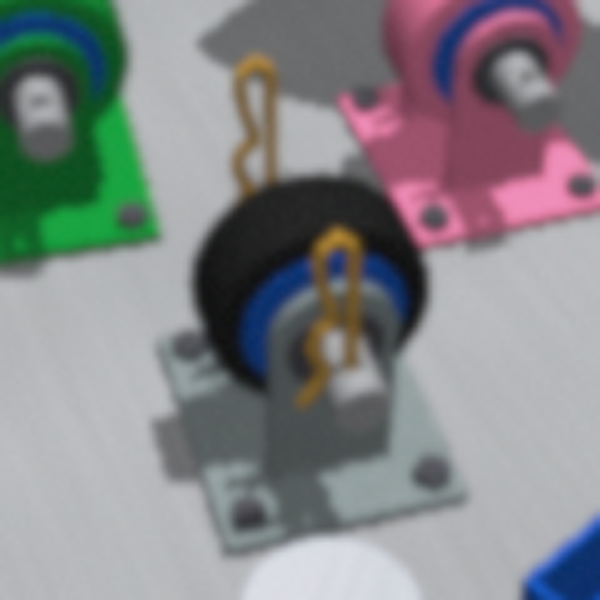

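```bash
python3 -m crank '[[0.106,0.206,0.01,-0.02,1],[0.106,0.206,0.01,-0.02,1],[0.106,0.206,0.01,-0.02,1],[0.106,0.206,0.01,-0.02,1],[0.106,0.206,0.01,-0.02,1],[0.106,0.206,0.01,-0.02,1],[0.106,0.206,0.01,-0.02,1],[0.106,0.206,0.01,-0.02,1],[0.106,0.206,0.01,-0.02,1],[0.106,0.206,0.01,-0.02,1],[0.106,0.206,0.01,-0.02,1],[0.106,0.206,0.01,-0.02,1]]'
```

```text
time_s: 2.65
ee_pos: [0.4697, -0.0379, 0.2619]
eef_rot: [0.238, 3.131, 0.001]
ft_force: [1.4, -0.8, 0.8]
finger_gap: 0.003
finger_force: 0.0
```

The crop confirms it: grey fork, black tyre, blue hub, with brass clips at crop (255,60) and (338,235), bent legs on the +x (left) side. Next, a nearer look with the wrist camera.

```bash
cat >> h.py <<'E'
from scipy.spatial.transform import Rotation as Ro
def wrist(ts,name=None):
    s=state();d=get_image("wrist");M=np.array(d["mount"]);R=Ro.from_rotvec(s["eef_rot"]).as_matrix()
    for t in ts:
        for m in mark_of("wrist",t)[:3]:
            p=np.array(m["at"]);print(t,round(m["confidence"],2),(R@(M[:3,:3]@p+M[:3,3])+s["ee_pos"]).round(4),px(d,p))
    if name: save(d["frame"],name)
    return s,d
E
python3 - <<'E'
from h import *
wrist(("hole_right","hole_left","clip_right","clip_left","clip_right_top","clip_left_top"),"w1.png")
for c in("scene","top"):
    d=grab(c)
    for t in("hole_left","hole_right","clip_left","clip_left_top","clip_right","clip_right_top"):
        for m in mark_of(c,t)[:5]:
            p=w(d,m["at"])
            if abs(p[0]-.52)<.05 and .03<p[1]<.2: print(c,t,round(m["confidence"],2),p.round(4))
E
```

```text
hole_right 0.89 [ 0.3553 -0.0732  0.0805] [198  55]
hole_right 0.85 [ 0.5725 -0.1534  0.0835] [167 271]
hole_right 0.8 [0.514  0.0668 0.0805] [359 194]
hole_left 0.8 [0.3634 0.0394 0.0831] [319  45]
hole_left 0.75 [0.5294 0.1772 0.0841] [461 193]
hole_left 0.62 [0.5406 0.174  0.0965] [465 207]
clip_right 0.83 [0.5123 0.0654 0.1101] [366 201]
clip_right 0.31 [0.532  0.1826 0.111 ] [482 203]
clip_left 0.89 [0.5296 0.1803 0.1142] [482 202]
clip_right_top 0.92 [0.5246 0.0642 0.1691] [389 240]
clip_left_top 0.73 [0.5269 0.0612 0.0964] [359 211]
clip_left_top 0.4 [0.5411 0.1732 0.095 ] [463 207]
scene hole_left 0.6 [0.5276 0.1781 0.085 ]
scene hole_right 0.89 [0.5114 0.064  0.0859]
scene hole_right 0.32 [0.5248 0.0612 0.1003]
scene clip_left 0.78 [0.5284 0.1787 0.1117]
scene clip_left_top 0.62 [0.5385 0.1782 0.1656]
scene clip_left_top 0.17 [0.5263 0.1777 0.1122]
scene clip_right 0.6 [0.5117 0.0663 0.1104]
scene clip_right_top 0.71 [0.5242 0.0665 0.1681]
```

View pics/w1.png

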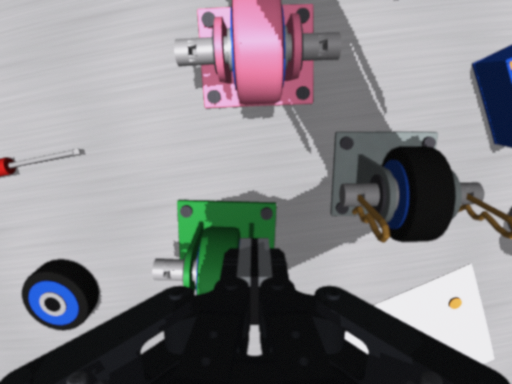

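Wrist view: the right clip's loop is at about (385,235), the left's at (500,225), and the nets agree on both. I'll move over the right clip and come down to just above it.

```bash
python3 -m crank '[[0.104,0.206,0,0,1],[0.104,0.206,0,0,1],[0,0,-0.15,0,1],[0,0,-0.13,0,1],[0,0,-0.02,0,1],[0,0,0,0,1]]'; python3 - <<'E'
from h import *
wrist(("clip_right_top","clip_right"),"w2.png")
E
```

```text
time_s: 4.45
ee_pos: [0.5215, 0.0631, 0.187]
eef_rot: [0.237, 3.132, -0.0]
ft_force: [-0.2, 0.5, 0.5]
finger_gap: 0.001
finger_force: 0.0
clip_right_top 0.75 [0.5172 0.0648 0.0829] [255 184]
clip_right_top 0.57 [0.5289 0.182  0.1098] [419 187]
clip_right 0.73 [0.5113 0.0641 0.1136] [253 189]
```

View pics/w2.png

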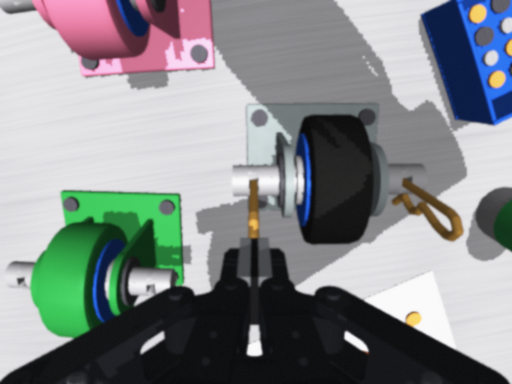

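The right clip (253,210) runs straight under the fingertips (255,245). I'll push gently.

```bash
python3 -m crank '[[0,0.002,-0.04,0,1],[0,0.002,-0.02,0,1],[0,0.002,-0.012,0,1],[0,0,-0.012,0,1],[0,0,-0.012,0,1]]'
```

```text
time_s: 5.22
ee_pos: [0.5225, 0.065, 0.1635]
eef_rot: [0.236, 3.13, 0.001]
ft_force: [0.1, 0.3, 10.1]
finger_gap: 0.003
finger_force: 4.9
```

```bash
python3 -m crank '[[-0.001,0,-0.014,0,1],[-0.001,0,-0.014,0,1],[-0.001,0,-0.014,0,1],[-0.001,0,-0.014,0,1]]'
```

```text
time_s: 5.72
ee_pos: [0.5215, 0.0651, 0.1499]
eef_rot: [0.236, 3.129, 0.002]
ft_force: [-0.6, 0.0, 3.4]
finger_gap: 0.003
finger_force: 1.6
```

```bash
python3 -m crank '[[0,0,-0.012,0,1],[0,0,-0.010,0,1],[0,0,-0.006,0,1],[0,0,0,0,1]]'
```

```text
time_s: 6.22
ee_pos: [0.5213, 0.0649, 0.1421]
eef_rot: [0.236, 3.13, 0.001]
ft_force: [1.1, 1.1, 4.9]
finger_gap: -0.003
finger_force: 2.8
```

```bash
python3 -m crank '[[0,0,-0.006,0,1],[0,0,0,0,1]]'
```

```text
time_s: 6.48
ee_pos: [0.5223, 0.0652, 0.1415]
eef_rot: [0.235, 3.128, 0.002]
ft_force: [1.3, -0.1, 10.3]
finger_gap: 0.005
finger_force: 4.9
```

```bash
python3 -m crank '[[0,0,-0.008,0,1],[0,0,-0.004,0,1],[0,0,0,0,1]]'
```

```text
time_s: 6.85
ee_pos: [0.5243, 0.0657, 0.1405]
eef_rot: [0.233, 3.124, 0.004]
ft_force: [1.3, 0.5, 18.9]
finger_gap: -0.001
finger_force: 9.6
```

Stiff at z≈0.141, so it's at the hard stop. I'll lift and go over to the left clip.

```bash
python3 -m crank '[[0,0,0.1,0,1],[0,0,0.12,0,1],[0.02,0.15,0,0,1],[0.02,0.15,0,0,1],[0.02,0.15,0,0,1],[0,0,0,0,1],[0,0,0,0,1]]'; python3 - <<'E'
from h import *
s,d=wrist(("clip_left_top","clip_left","clip_right","hole_left"),"w3.png")
for c in("scene","top"):
    d=grab(c)
    for t in("clip_left_top","clip_right","clip_right_top","clip_right_throat","clip_right_leg"):
        for m in mark_of(c,t)[:5]:
            p=w(d,m["at"])
            if abs(p[0]-.52)<.05 and .03<p[1]<.2: print(c,t,round(m["confidence"],2),p.round(4))
E
```

```text
time_s: 7.72
ee_pos: [0.5347, 0.177, 0.1912]
eef_rot: [-0.237, -3.132, 0.001]
ft_force: [-0.5, 0.5, -0.1]
finger_gap: 0.001
finger_force: 0.0
clip_left_top 0.74 [0.5386 0.1774 0.1698] [256 240]
clip_left 0.75 [0.5296 0.179  0.1124] [256 193]
clip_right 0.56 [0.5129 0.0656 0.0846] [114 184]
hole_left 0.91 [ 0.5899 -0.0361  0.0853] [ 35 279]
hole_left 0.68 [0.5279 0.1786 0.0878] [255 182]
scene clip_left_top 0.71 [0.5373 0.1767 0.1652]
scene clip_right 0.58 [0.5109 0.0693 0.0842]
scene clip_right_top 0.62 [0.5259 0.0666 0.1417]Traceback (most recent call last):
  File "<stdin>", line 6, in <module>
ValueError: it knows: clip_left, clip_left_throat, clip_left_top, clip_right, clip_right_throat, clip_right_top, hole_left, hole_right, parts_bin, screwdriver, spare_wheel, spray_can, wheel_fork
```

View pics/w3.png

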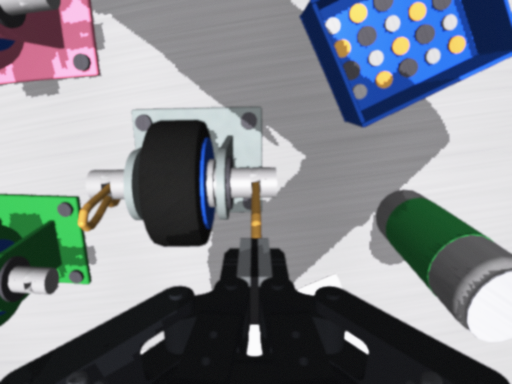

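The right clip sits low on the axle at (97,205), origin z≈0.084, which is home. The left clip (256,210) is in line with the fingertips (255,245). I'll push it, shifting slightly in +x.

```bash
python3 -m crank '[[0.004,0,-0.05,0,1],[0.004,0,-0.026,0,1],[0,0,-0.012,0,1],[0,0,-0.012,0,1],[0,0,-0.012,0,1]]'
```

```text
time_s: 8.85
ee_pos: [0.5381, 0.1776, 0.1649]
eef_rot: [0.236, 3.13, 0.002]
ft_force: [0.4, -0.2, 8.3]
finger_gap: 0.001
finger_force: 4.3
```

```bash
python3 -m crank '[[0,0,-0.014,0,1],[0,0,-0.014,0,1],[0,0,-0.014,0,1],[0,0,-0.014,0,1]]'
```

```text
time_s: 9.35
ee_pos: [0.5391, 0.1782, 0.1524]
eef_rot: [0.235, 3.128, 0.004]
ft_force: [-0.8, 0.0, 10.0]
finger_gap: 0.001
finger_force: 5.1
```

```bash
python3 -m crank '[[0,0,-0.014,0,1],[0,0,-0.012,0,1],[0,0,-0.006,0,1],[0,0,0,0,1]]'
```

```text
time_s: 9.85
ee_pos: [0.5378, 0.1774, 0.1423]
eef_rot: [0.236, 3.131, 0.001]
ft_force: [-0.3, 0.1, 5.3]
finger_gap: -0.001
finger_force: 2.2
```

```bash
python3 -m crank '[[0,0,-0.008,0,1],[0,0,-0.008,0,1],[0,0,-0.002,0,1],[0,0,0,0,1]]'
```

```text
time_s: 10.35
ee_pos: [0.5406, 0.1787, 0.1408]
eef_rot: [0.234, 3.125, 0.005]
ft_force: [2.0, 0.9, 18.3]
finger_gap: 0.0
finger_force: 8.6
```

```bash
python3 -m crank '[[0,0,0.1,0,1],[0,0,0.2,0,1],[-0.15,-0.15,0.1,0,1],[-0.15,-0.15,0,0,1],[0,-0.2,0,0,1],[0,-0.2,0,0,1],[0,0,0,0,1],[0,0,0,0,1]]'; python3 - <<'E'
from h import *
s,d=wrist(("clip_left","clip_right","clip_left_top","clip_right_top"))
f1=d["frame"]
d=grab("scene");f=d["frame"][180:300,200:320]
for t in("clip_left","clip_right","clip_left_top","clip_right_top","clip_left_throat","clip_right_throat","spray_can","parts_bin"):
    for m in mark_of("scene",t)[:2]:print(t,round(m["confidence"],2),w(d,m["at"]).round(4))
save(np.hstack([cv2.resize(f,(400,400),interpolation=cv2.INTER_CUBIC),cv2.resize(f1,(400,400))]),"end.png")
E
```

```text
time_s: 11.35
ee_pos: [0.462, 0.0021, 0.237]
eef_rot: [-0.239, -3.132, -0.0]
ft_force: [0.3, 0.1, 0.4]
finger_gap: 0.001
finger_force: 0.0
clip_left 0.89 [0.5303 0.1816 0.084 ] [442 214]
clip_right 0.16 [0.5152 0.0653 0.0824] [326 217]
clip_left_top 0.65 [0.3134 0.14   0.0027] [361   3]
clip_left_top 0.63 [0.5409 0.181  0.1422] [476 250]
clip_right_top 0.75 [0.5274 0.0674 0.143 ] [345 257]
clip_right_top 0.71 [0.5166 0.0632 0.0799] [323 217]
clip_left 0.68 [0.2772 0.1915 0.004 ]
clip_left 0.43 [0.5285 0.1775 0.0868]
clip_right 0.46 [0.5134 0.0652 0.0838]
clip_left_top 0.72 [0.5412 0.1808 0.1417]
clip_left_top 0.54 [0.3068 0.1384 0.0006]
clip_right_top 0.65 [ 0.4298 -0.348  -0.0014]
clip_right_top 0.42 [0.5278 0.0657 0.1432]
clip_left_throat 0.48 [0.5388 0.1782 0.0695]
clip_left_throat 0.39 [0.2874 0.2065 0.0026]
clip_right_throat 0.39 [ 0.4306 -0.3459 -0.0008]
clip_right_throat 0.23 [0.5245 0.0644 0.1416]
spray_can 0.96 [6.109e-01 3.333e-01 6.000e-04]
parts_bin 0.66 [0.4259 0.3238 0.0021]
parts_bin 0.23 [ 0.5235  0.1223 -0.0015]
```

View pics/end.png

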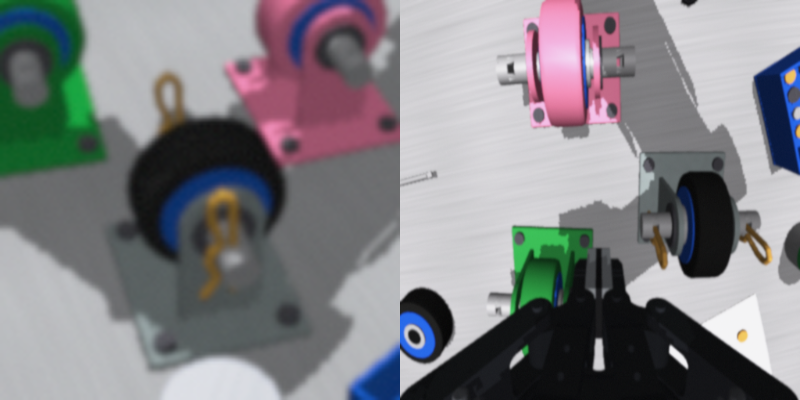

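Both loops are at z≈0.142 and both clip origins at z≈0.084. The left throat is under the axle's flank (crop 210,270), the right clip stands at (168,95), and the bin and can have not moved. The force dropped (snap), then rose stiffly (hard stop), on both clips.

```bash
python3 -c "
from rig import *
print(sign_off())"
```

```text
the job is handed in; nothing more can be done
None
```

I pushed both R-clips down to their hard stops on the grey fork's axle and handed the job in about 11 s into the 38 s allowed. The left clip's bent leg measured under the axle; the right clip's did not show, so its snap is inferred from the same height and force drop. The spray can and parts bin measured unmoved.

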